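Lower the ratchet hold-down onto a brass blank

TASK

The hold-down on the metalsmith's bench is locked up by its ratchet: with a fingertip, press the thumb tab of the pawl right down so that the pawl swings free of the teeth and stays free, then push the raised arm down past the teeth until its rubber foot bears firmly on the brass blank, and take the hand away. Only press and push: the blank stays lying where it is, not shifted or lifted, and the other things on the bench are left alone.

Things in the scene. Friction and masses are not known exactly. Their poses are not given: they have to be found in the camera images.
- holddown: fixed base: steel plate 320 x 100 x 14 mm on the bench, with two upright grey cheek plates (120 mm high, ears to 159 mm at the pawl) at one end and a light wood block (84 x 76 mm, top at 66 mm, centred at x = +105 mm) at the other. Origin: centre of the plate's underside; x runs along the plate from the pawl's tab towards the wood block, y is parallel to both hinges, z up
- pawl (a joint): angle of the pawl, a steel rocker pivoted at x = -130, z = 147 mm of the holddown frame. 0 = nose down in the teeth, the arm is blocked; grows as the tab is pressed and the nose lifts; from 0.15 the nose is clear, 0.30 = fully free (end stop, tab about 17 mm lower). About 5 N on the tab moves it; no spring, it stays where it is left
- tab_top (a point): centre of the top of the pawl's flat thumb tab (44 mm long along x, 34 mm wide, 6 mm thick), 55 mm from the pivot towards -x, overhanging the end of the base plate; with the pawl engaged its top is level, 163 mm above the bench, nothing above it
- hold_arm (a joint): angle of the arm above level about main_hinge. Starts at 0.66 to 0.79 (0.80 = upper stop); with the pawl engaged a tooth stops it at about 0.645; 0 = level, foot on the blank. A bar 22 mm wide, 20 mm thick, 205 mm long from the hinge, with a wooden palm disc on its free end, foot below. Stiff: stays where left; 5 to 9 N square to it at the disc moves it down
- main_hinge (a point): point on the arm's hinge axis, midway between the cheek plates: x = -60, y = 0, z = 100 mm in the holddown frame
- palm_top (a point): centre of the top of the palm disc (44 mm across, 10 mm thick), the place to push the arm: 185 mm from the hinge along the arm and 19 mm above the arm's centre line (which passes through the hinge). The disc's top is parallel to the arm, so it slopes while the arm is raised
- foot_face (a point): centre of the underside of the arm's rubber foot (disc 28 mm across, 12 mm high, under the arm 170 mm from the hinge); with the arm level it is 78 mm above the bench
- blank: the loose domed brass blank to be held, lying on the wood block under the foot: 60 mm across, 12 mm high with a flat top 36 mm across, 0.2 kg. Origin: centre of its underside
- spare_blank: a second, loose brass blank, same size as the blank (60 mm across, 12 mm high), lying on the bench beside the base plate; bystander. Origin: centre of its underside
- doming_stake: steel mushroom-headed stake standing upright on the bench beside the base plate, 44 mm wide, 78 mm high; bystander. Origin: centre of its underside
- hammer: hammer, 240 mm long, lying on the bench along the other side of the base plate; bystander. Origin: under its middle
- oil_bottle: amber bottle, 48 mm wide, 120 mm high, standing off to the side; bystander. Origin: centre of its underside
- copper_bowl: open copper bowl, 100 mm wide, 40 mm high, off to the side; bystander. Origin: centre of its underside
- screwdriver: screwdriver, 180 mm long, lying off to the side; bystander. Origin: under its middle
- tin: open metal cup, 66 mm wide, 70 mm high, off to the side; bystander. Origin: centre of its underside

How it is judged:
By the outcome, as a careful person would: the job done as asked, in the order asked, and still so for the second after the job is handed in, with the robot touching nothing.
It also fails if it takes over 51 s, if anything falls off the work surface, if the arm or the gripper's body presses on something with over 40 N, if the wrist force passes 120 N, or if a joint passes its speed limit or range.

ROBOT

A 6-joint arm with a two-finger parallel gripper is mounted at the origin on the work surface. World frame = base frame: x ahead of the robot, y to its left, z up, the work surface at z = 0. Lengths are in mm, angles in rad, forces in N, time in s.
With the tool pointing down it reaches from about 350 to 975 mm from the base axis. Payload 7.1 kg.
Tool frame: the origin (TCP) lies on the centre line of the jaws, within the pads' length; the fingertips stand 8 mm ahead of it and the grasp point (between the pads) lies 11 mm behind it; z points along the fingers, y is the direction in which the jaws open and shut (so a half turn about z gives the same grasp; the last joint's range is limited). The gripper opens to 88 mm and grips with 3 to 60 N. Pads are 20 mm wide; open, the fingers measure 115 mm over their backs; the gripper's body (75 mm by 178 mm) begins 61 mm behind the grasp point.
Start: joints at [-1.291, 0.423, 1.63, -0, 1.089, -0.019], TCP at [184.001, -597.284, 207.875] pointing down, gripper open.
Joint ranges: [-3, 3], [-0.9, 2.11], [0.09, 2.58], [-1.31, 4.45], [0.11, 2.69], [-2.54, 2.54]. Speed limits (rad/s): [2.39, 2.39, 3.01, 3.14, 3.14, 3.14].

INTERFACE

Orientations are given as a unit quaternion [w, x, y, z].
In Python, from cell import bot, snapshot, camera_params, ticket gives the robot as it stands. The module is installed in compiled form; this text tells all that it offers.
- The arm moves only by the shell command python3 -m handwheel 'ROWS' [FORCE]. ROWS is text: rows parted by semicolons, each of 7 numbers parted by spaces: the shift along the tool's x, y, z in cm, then the turn, a rotation vector about the tool's x, y, z in rad, then the closure, from 0 (fully open) to 1 (shut). In form: dx dy dz wx wy wz hand; .... A call has 1 to 20 rows; each row is the pose to reach, as a shift and turn from the pose measured when the call began, along the tool's axes at that moment; what a row does not reach only later rows make up. A row lasts 1/12 s, in which the tool goes at most 41.7 mm and 7.16 degrees, less where a joint would pass 70% of its speed; a pose out of reach is approached as far as the arm can. A call with a gripper value outside its range is refused whole. The fingers move at their own pace and stop on an object; FORCE is the grip in N (left out, the last holds). Time passes only in rows, so rows that repeat a pose let the fingers close. It gives the time, the measured TCP pose, the force and the opening at its end, in the units of the state.
- bot.sense(): the state, without advancing time (a new reading comes with each control period).
- snapshot(name): name is "side" or "top"; returns (picture, depth): 384x512x3 uint8, red, green, blue; 384x512 float32, mm along the optical axis (not along the pixel's ray), 0 where there is no reading.
- camera_params(name): a dict with "mtx" (3x3 intrinsics, pixels), "k1" (the pictures are not rectified: a ray, as slopes to the right and down, at radius r is drawn at 1 + k1 r^2 times it, then the intrinsics apply), "camera_from_world" (4x4, takes a point from world to camera coordinates). Camera axes: x right, y down, z forward; pixel columns grow to the right and rows downward; lengths in mm; the calibration is good to about 2 mm. A picture is of the moment at which its call begins. camera_params takes no time and is no camera call.
- ticket.finish_job(): hands the job in, once; it reports no verdict.
The state is a dict: "t": time; "joints": joint angles; "joint_velocities": joint speeds; "joint_torque": joint torques, N m; "eef_pos": TCP position; "tool_rot": TCP orientation; "ft_force": force on the tool from outside, world axes, zero at the start; "ft_torque": the same for the moment, N m; "opening": opening from 0.0 (shut) to 1.0 (fully open).
Only numpy, scipy, OpenCV 4.12 (cv2) and the standard library are available. Lean on these libraries where they do the work, as an engineer would, in place of code of your own. Each camera call takes 0.05 s, during which the arm holds its last target.

## Working session

There is one attempt and no reset: what is moved stays moved. The work goes in short steps, Python scripts to look and compute and a shell command to move; the robot and the scene stay as the last step left them, time stands still between calls to the robot, and variables do not carry over. Pictures are saved under pics/ and viewed, and the job is handed in when it is done.

```bash
mkdir -p pics; python3 - <<'E'
from cell import bot,snapshot,camera_params
import cv2,numpy as np
for n in("side","top"):
    im,d=snapshot(n); cv2.imwrite(f"pics/{n}0.png",im[:,:,::-1]); np.save(f"{n}0_d.npy",d); np.save(f"{n}0.npy",im)
    p=camera_params(n); print(n,np.round(p["mtx"],1).tolist(),p["k1"],np.round(p["camera_from_world"],3).tolist())
s=bot.sense(); print(s)
E
```

```text
side [[496.3, 0.0, 244.9], [0.0, 496.3, 191.6], [0.0, 0.0, 1.0]] -0.14594192262709882 [[-0.783, -0.621, 0.02, 425.988], [-0.357, 0.424, -0.832, 300.066], [0.508, -0.659, -0.554, 1154.612], [0.0, 0.0, 0.0, 1.0]]
top [[383.0, 0.0, 261.1], [0.0, 383.0, 188.4], [0.0, 0.0, 1.0]] -0.1310099557567261 [[-0.017, -1.0, -0.001, 0.463], [-0.996, 0.017, -0.087, 558.075], [0.087, -0.0, -0.996, 1298.114], [0.0, 0.0, 0.0, 1.0]]
{'t': 0.1, 'joints': array([-1.29100713e+00,  4.23737153e-01,  1.63060003e+00, -2.17687268e-05,
        1.08858259e+00, -1.89850930e-02]), 'joint_velocities': array([ 6.52999737e-04, -5.39540354e-05, -1.86206509e-03,  2.41200625e-03,
       -1.62268119e-03, -1.12794949e-03]), 'joint_torque': array([ 1.58231527e-03, -5.45616531e+01, -2.74323142e+01,  6.44552289e-02,
        1.87460880e-02, -1.97679697e-05]), 'eef_pos': array([ 183.85469598, -596.81224423,  207.20178495]), 'tool_rot': array([-6.56672013e-04,  9.88861506e-01,  1.48837095e-01, -9.58424998e-05]), 'ft_force': array([-0.69416327, -0.00455905,  0.22418078]), 'ft_torque': array([0.01035017, 0.01048537, 0.00260965]), 'opening': 1.0019304723733962}
```

View pics/side0.png

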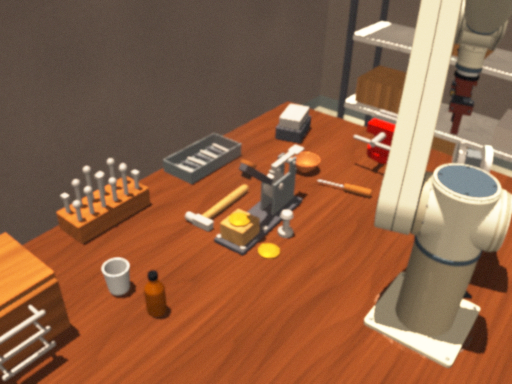

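View pics/top0.png

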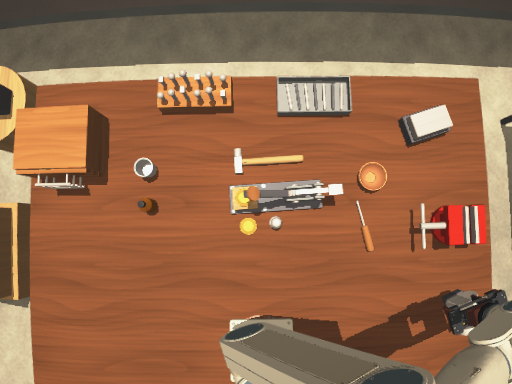

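The side view shows the hold-down at about (265,205), with the raised arm's palm disc at (248,168) and the tab at (293,152). In the top view the tab is at (336,189), the palm disc at (253,195) and the wood block at (242,198). I'll zoom in and measure next.

```bash
cat > h.py <<'E'
import numpy as np,cv2
from cell import camera_params
def ray(n,uv):
    p=camera_params(n);K=p["mtx"];D=np.array([p["k1"],0,0,0,0.])
    s=cv2.undistortPoints(np.array(uv,float).reshape(-1,1,2),np.array(K),D).reshape(-1,2)
    T=np.array(p["camera_from_world"]);R=T[:3,:3];o=-R.T@T[:3,3]
    return o,np.c_[s,np.ones(len(s))]@R   # rays scaled to depth 1
def plane(n,uv,z):
    o,r=ray(n,uv);return o+r*((z-o[2])/r[:,2])[:,None]
def dep(n,uv,d):
    o,r=ray(n,uv);uv=np.array(uv).reshape(-1,2).astype(int);return o+r*d[uv[:,1],uv[:,0]][:,None]
def cloud(n,d,box):
    x0,y0,x1,y1=box;g=np.stack(np.meshgrid(range(x0,x1),range(y0,y1)),-1)
    return dep(n,g.reshape(-1,2),d).reshape(y1-y0,x1-x0,3)
E
python3 - <<'E'
from h import *
t=np.load("top0.npy");s=np.load("side0.npy")
cv2.imwrite("pics/tz.png",cv2.resize(t[170:230,222:352,::-1],None,fx=6,fy=6,interpolation=cv2.INTER_CUBIC))
cv2.imwrite("pics/sz.png",cv2.resize(s[140:260,205:325,::-1],None,fx=5,fy=5,interpolation=cv2.INTER_CUBIC))
d=np.load("top0_d.npy");c=cloud("top",d,(222,170,352,230))
m=(c[...,2]>8)
P=c[m];print(len(P),P.min(0),P.max(0))
# tab: z 155-172 pts
for lo,hi in((3,20),(60,72),(72,85),(110,125),(140,157),(157,170),(170,250)):
    q=c[(c[...,2]>lo)&(c[...,2]<hi)];print(lo,hi,len(q),q.min(0).round(),q.max(0).round(),np.median(q,0).round())
E
```

```text
3100 [ 418.55029875 -261.10064057    8.02012991] [ 623.84375347  114.59753714 1341.6615657 ]
3 20 1957 [ 413. -328.    3.] [627. 130.  20.] [506. -61.  12.]
60 72 302 [ 425. -176.   60.] [563.  89.  72.] [504.  52.  67.]
72 85 228 [ 428. -163.   72.] [553.  75.  85.] [513.  45.  77.]
110 125 150 [ 505. -205.  110.] [560. -89. 125.] [ 528. -133.  118.]
140 157 108 [ 511. -218.  140.] [565. -51. 157.] [ 531. -108.  152.]
157 170 412 [ 510. -261.  157.] [561. -39. 169.] [ 537. -191.  162.]
170 250 302 [506. -51. 170.] [548.  42. 249.] [527.   6. 227.]
```

View pics/tz.png

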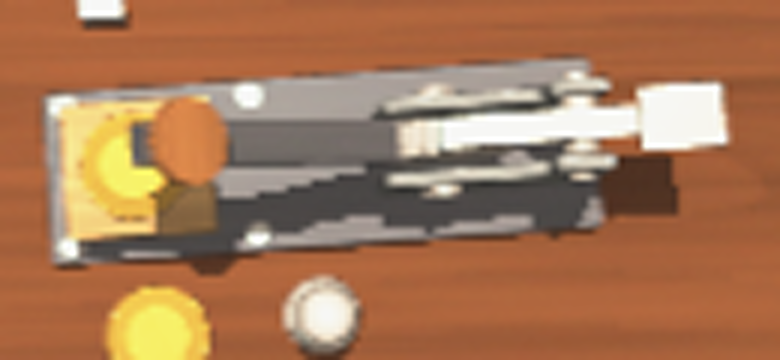

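View pics/sz.png

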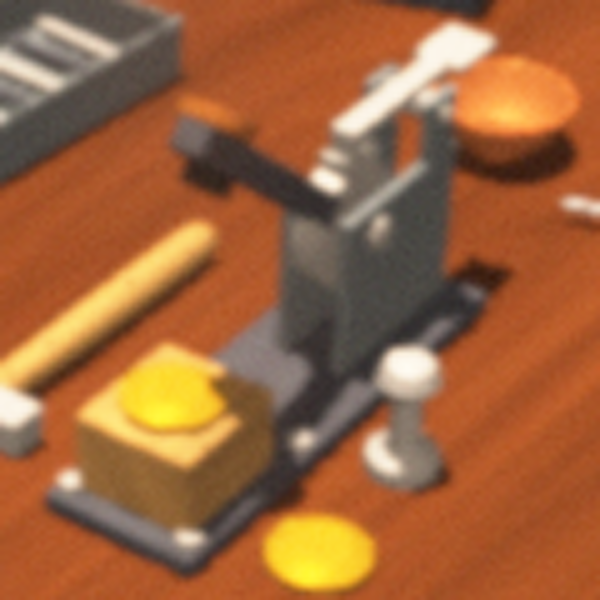

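```bash
python3 - <<'E'
from h import *
f=lambda a:[(222+(x+.5)/6-.5,170+(y+.5)/6-.5) for x,y in a]
np.set_printoptions(suppress=True,precision=1)
C=plane("top",f([(46,97),(57,265),(585,60),(605,230)]),14)
print(C)
tab=plane("top",f([(637,85),(640,150),(723,83),(728,147),(683,116)]),163);print("tab",tab)
print("bolts",plane("top",f([(578,88),(588,163)]),155))
# axes
x=(C[:2].mean(0)-C[2:].mean(0));L=np.linalg.norm(x);x/=L;print(L,"yaw",np.arctan2(x[1],x[0]),"c",C.mean(0))
tb=tab[:4].mean(0);
import json
s=np.load("side0.npy");t=np.load("top0.npy")
# palm disc orange in top: depth
d=np.load("top0_d.npy");c=cloud("top",d,(222,170,352,230))
hsv=cv2.cvtColor(t[170:230,222:352],cv2.COLOR_RGB2HSV)
q=c[(c[...,2]>195)&(hsv[...,1]>120)];print("palm",len(q),q.mean(0),q.min(0),q.max(0))
v=q-q.mean(0);print(np.linalg.svd(v)[2][2])
q=c[(c[...,2]>158)&(c[...,2]<170)&(c[...,1]<-215)];print("tabdep",len(q),q.mean(0),q.min(0),q.max(0))
# arm bar
q=c[(c[...,2]>120)&(c[...,1]>-60)&(c[...,1]<0)&(c[...,2]<250)];print("bar",len(q),q[::25])
# side disc
ds=np.load("side0_d.npy");c=cloud("side",ds,(235,155,262,180));q=c[(c[...,2]>195)&(c[...,2]<260)];print(q.mean(0),q.max(0))
E
```

```text
[[ 570.1  102.1   14. ]
 [ 472.6   96.7   14. ]
 [ 586.6 -212.    14. ]
 [ 487.3 -220.8   14. ]]
tab [[ 557.  -215.9  163. ]
 [ 523.3 -216.3  163. ]
 [ 557.4 -260.9  163. ]
 [ 524.1 -262.3  163. ]
 [ 540.6 -239.3  163. ]]
bolts [[ 556.8 -186.3  155. ]
 [ 517.6 -190.4  155. ]]
316.1734885381718 yaw 1.6201624276629445 c [529.2 -58.5  14. ]
palm 178 [516.3  12.4 365.5] [443.2  -8.6 197.8] [ 547.3   32.4 1341.7]
[ 0.1 -1.  -0. ]
tabdep 151 [ 540.2 -238.   162.6] [ 524.4 -261.1  158.1] [ 556.4 -215.7  169.3]
bar 152 [[536.3  -2.5 221.1]
 [535.2 -20.3 194.2]
 [532.8 -38.6 182.6]
 [531.1 -57.6 161.3]
 [522.9 -17.1 199. ]
 [520.7 -35.3 183.3]
 [519.3 -54.7 151.8]]
[521.4  27.9 222.5] [545.5  48.2 246.5]
```

```bash
cat >> h.py <<'E'
from scipy.spatial.transform import Rotation as Ro
PHI=1.62
def RT(th,phi=PHI):
    lx=np.array([np.cos(phi),np.sin(phi),0]);z=np.array([0,0,-1.])
    zz=z*np.cos(th)+lx*np.sin(th);xx=lx*np.cos(th)-z*np.sin(th)
    return np.c_[xx,np.cross(zz,xx),zz]
def delta(s,tip,th):   # tip = wanted fingertip point, th tilt
    q=s["tool_rot"];R=Ro.from_quat([q[1],q[2],q[3],q[0]]).as_matrix()
    T=RT(th);tcp=np.array(tip)-8*T[:,2]
    return np.r_[R.T@(tcp-s["eef_pos"])/10,Ro.from_matrix(R.T@T).as_rotvec()].round(3)
E
python3 - <<'E'
from h import *
from cell import bot
print(delta(bot.sense(),[540,-241,200],0))
np.set_printoptions(suppress=True,precision=1)
t=np.load("top0.npy");d=np.load("top0_d.npy");c=cloud("top",d,(222,170,352,230));hsv=cv2.cvtColor(t[170:230,222:352],cv2.COLOR_RGB2HSV)
q=c[(c[...,2]>195)&(c[...,2]<255)&(hsv[...,1]>120)&(hsv[...,0]<20)];q=q[(abs(q[:,1]-12)<25)&(abs(q[:,0]-526)<25)]
print(len(q),q.mean(0),q.min(0),q.max(0));n=np.linalg.svd(q-q.mean(0),full_matrices=False)[2][2];print(n,np.arccos(abs(n[2])))
E
```

```text
[ 4.4510e+01 -2.3521e+01 -4.8000e-02 -1.0000e-03 -1.0000e-03 -1.3210e+00]
156 [526.2  15.1 235.2] [506.1  -2.4 220.7] [547.3  32.4 249.2]
[-0.   0.6 -0.8] 0.6013977939953851
```

```bash
python3 -m handwheel '44.5 -23.5 0 0 0 -1.32 1; 44.5 -23.5 0 0 0 -1.32 1; 44.5 -23.5 0 0 0 -1.32 1; 44.5 -23.5 0 0 0 -1.32 1; 44.5 -23.5 0 0 0 -1.32 1; 44.5 -23.5 0 0 0 -1.32 1; 44.5 -23.5 0 0 0 -1.32 1; 44.5 -23.5 0 0 0 -1.32 1; 44.5 -23.5 0 0 0 -1.32 1; 44.5 -23.5 0 0 0 -1.32 1; 44.5 -23.5 0 0 0 -1.32 1; 44.5 -23.5 0 0 0 -1.32 1; 44.5 -23.5 0 0 0 -1.32 1; 44.5 -23.5 0 0 0 -1.32 1; 44.5 -23.5 0 0 0 -1.32 1; 44.5 -23.5 0 0 0 -1.32 1' 30
python3 - <<'E'
from h import *
from cell import bot,snapshot
s=bot.sense();print(s["t"],s["joints"].round(2),s["ft_force"],delta(s,[540,-241,164],0))
for n in("side","top"):
    im,d=snapshot(n);b=(230,120,340,210) if n=="side" else (222,150,382,250)
    cv2.imwrite(f"pics/{n}1.png",cv2.resize(im[b[1]:b[3],b[0]:b[2],::-1],None,fx=5,fy=5,interpolation=cv2.INTER_CUBIC))
E
```

```text
t: 1.43
eef_pos: [538.8, -242.1, 207.2]
tool_rot: [-0.001, 0.69, 0.723, 0.0]
ft_force: [-0.2, -0.9, -0.7]
opening: 0.005
1.4333 [-0.44  0.37  1.71  0.    1.06 -0.49] [-0.18004665 -0.92476631 -0.68325726] [ 9.60e-02  1.27e-01  3.52e+00 -1.00e-03 -1.00e-03 -2.00e-03]
```

View pics/side1.png

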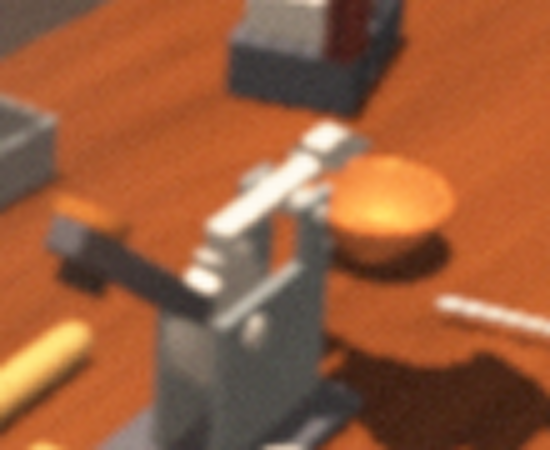

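View pics/top1.png

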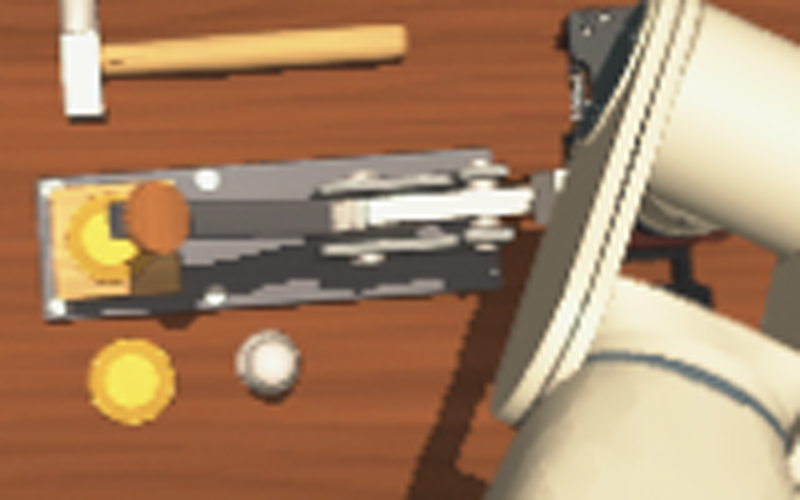

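```bash
python3 - <<'E'
from h import *
from cell import snapshot
im,d=snapshot("side")
cv2.imwrite("pics/s2.png",cv2.resize(im[60:200,230:390,::-1],None,fx=4,fy=4,interpolation=cv2.INTER_CUBIC))
p=camera_params("side");T=np.array(p["camera_from_world"])
for w in([540,-241,163],[539,-242,199]):
    X=T[:3,:3]@w+T[:3,3];x,y=X[:2]/X[2];f=1+p["k1"]*(x*x+y*y);K=p["mtx"];u=K[0][0]*x*f+K[0][2];v=K[1][1]*y*f+K[1][2];print(u,v,(u-230)*4,(v-60)*4)
E
```

```text
296.4803333512477 148.4022693061313 265.9213334049907 353.6090772245252
297.8483101492811 137.80596078351604 271.3932405971243 311.22384313406417
```

View pics/s2.png

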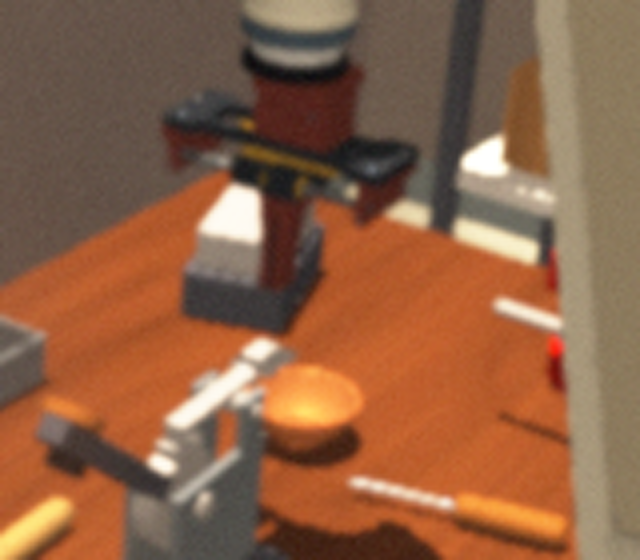

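The finger is above the tab: its tip is near zoom (278,290) and the tab at (262,352). I'll go down close and look again.

```bash
python3 -m handwheel '0.1 0.1 1.5 0 0 0 1; 0.1 0.1 2.8 0 0 0 1; 0.1 0.1 2.8 0 0 0 1;0.1 0.1 2.8 0 0 0 1' 
python3 - <<'E'
from h import *
from cell import bot,snapshot
s=bot.sense();print(s["ft_force"],delta(s,[540,-241,146],0))
im,d=snapshot("side")
cv2.imwrite("pics/s3.png",cv2.resize(im[100:200,240:350,::-1],None,fx=6,fy=6,interpolation=cv2.INTER_CUBIC))
E
```

```text
t: 1.92
eef_pos: [539.0, -241.9, 179.2]
tool_rot: [-0.001, 0.691, 0.723, -0.0]
ft_force: [0.8, 0.6, 0.0]
opening: 0.005
[0.81078113 0.58743747 0.01588377] [ 7.900e-02  1.110e-01  2.518e+00 -2.000e-03 -2.000e-03 -5.000e-03]
```

View pics/s3.png

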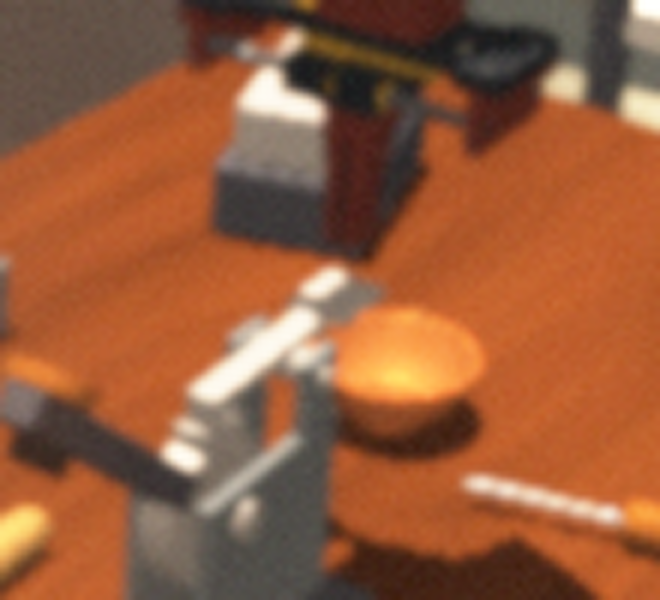

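The tip at zoom (350,250) appears a few pixels higher over the tab (340,285) than predicted. I'll lower it carefully and watch the force.

```bash
python3 -m handwheel '0.1 0.1 0.4 0 0 0 1; 0.1 0.1 0.8 0 0 0 1; 0.1 0.1 1.0 0 0 0 1;0.1 0.1 1.2 0 0 0 1;0.1 0.1 1.2 0 0 0 1' 
python3 - <<'E'
from h import *
from cell import bot,snapshot
im,d=snapshot("side")
cv2.imwrite("pics/s4.png",cv2.resize(im[100:200,240:350,::-1],None,fx=6,fy=6,interpolation=cv2.INTER_CUBIC))
E
```

```text
t: 2.38
eef_pos: [540.4, -240.8, 167.5]
tool_rot: [-0.001, 0.691, 0.723, 0.0]
ft_force: [-0.2, -1.1, 0.2]
opening: 0.001
```

View pics/s4.png

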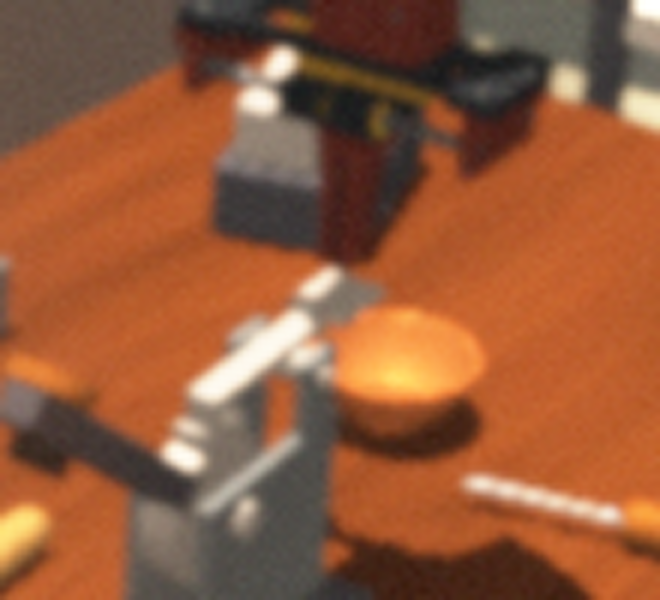

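```bash
python3 - <<'E'
from h import *
from cell import bot,snapshot
np.set_printoptions(suppress=True,precision=0)
im,d=snapshot("side")
for u in(296,299,302):
  print(u,[ (v,*dep("side",[(u,v)],d)[0].round().tolist(),*im[v,u].tolist()) for v in range(128,156,2)])
E
```

```text
296 [(128, 542.0, -231.0, 235.0, 68, 33, 28), (130, 543.0, -234.0, 227.0, 67, 34, 31), (132, 539.0, -229.0, 223.0, 60, 25, 19), (134, 536.0, -225.0, 219.0, 72, 40, 31), (136, 538.0, -230.0, 210.0, 66, 33, 28), (138, 536.0, -227.0, 205.0, 72, 35, 30), (140, 539.0, -233.0, 195.0, 72, 36, 29), (142, 534.0, -226.0, 193.0, 72, 32, 26), (144, 537.0, -231.0, 183.0, 150, 110, 92), (146, 548.0, -251.0, 164.0, 183, 158, 139), (148, 541.0, -239.0, 165.0, 136, 122, 110), (150, 536.0, -232.0, 163.0, 131, 117, 107), (152, 526.0, -217.0, 166.0, 142, 123, 109), (154, 641.0, -409.0, 35.0, 190, 120, 83)]
299 [(128, 527.0, -224.0, 242.0, 74, 31, 21), (130, 532.0, -233.0, 231.0, 81, 34, 29), (132, 532.0, -233.0, 224.0, 81, 35, 30), (134, 530.0, -231.0, 219.0, 79, 35, 29), (136, 529.0, -231.0, 212.0, 75, 33, 24), (138, 531.0, -236.0, 203.0, 74, 36, 27), (140, 532.0, -238.0, 196.0, 74, 33, 25), (142, 532.0, -239.0, 188.0, 80, 37, 28), (144, 707.0, -534.0, 1.0, 136, 70, 36), (146, 540.0, -255.0, 165.0, 152, 104, 80), (148, 537.0, -250.0, 162.0, 131, 116, 100), (150, 528.0, -237.0, 163.0, 137, 117, 105), (152, 526.0, -235.0, 158.0, 193, 130, 97), (154, 636.0, -420.0, 32.0, 229, 129, 71)]
302 [(128, 528.0, -243.0, 235.0, 69, 32, 25), (130, 528.0, -244.0, 228.0, 67, 35, 31), (132, 533.0, -252.0, 216.0, 65, 37, 33), (134, 721.0, -573.0, 24.0, 61, 36, 34), (136, 716.0, -566.0, 19.0, 57, 35, 32), (138, 728.0, -588.0, -2.0, 67, 38, 27), (140, 717.0, -571.0, -0.0, 80, 40, 25), (142, 706.0, -553.0, 2.0, 117, 58, 30), (144, 697.0, -539.0, 2.0, 167, 82, 38), (146, 689.0, -527.0, 1.0, 172, 95, 58), (148, 527.0, -251.0, 165.0, 138, 110, 91), (150, 669.0, -496.0, 5.0, 163, 110, 85), (152, 628.0, -427.0, 40.0, 235, 132, 67), (154, 625.0, -423.0, 35.0, 241, 142, 68)]
```

Depth shows the finger in the right place over the tab, but with the hand shut its tip is at z≈183, about 15 mm behind the TCP rather than 8 mm ahead. I'll keep going down until contact.

```bash
python3 -m handwheel '0 0 0.4 0 0 0 1; 0 0 0.8 0 0 0 1; 0 0 1.2 0 0 0 1;0 0 1.4 0 0 0 1;0 0 1.4 0 0 0 1' 
python3 -m handwheel '0 0 0.2 0 0 0 1; 0 0 0.4 0 0 0 1; 0 0 0.6 0 0 0 1;0 0 0.8 0 0 0 1;0 0 0.8 0 0 0 1' 
python3 - <<'E'
from h import *
from cell import bot,snapshot
im,d=snapshot("side")
cv2.imwrite("pics/s5.png",cv2.resize(im[100:200,240:350,::-1],None,fx=6,fy=6,interpolation=cv2.INTER_CUBIC))
E
```

```text
t: 2.9
eef_pos: [540.1, -240.6, 153.0]
tool_rot: [-0.001, 0.691, 0.723, -0.0]
ft_force: [-0.0, 0.1, 0.4]
opening: 0.003
t: 3.32
eef_pos: [540.3, -241.5, 145.4]
tool_rot: [-0.001, 0.691, 0.723, -0.0]
ft_force: [-1.5, -2.5, 2.7]
opening: 0.004
```

View pics/s5.png

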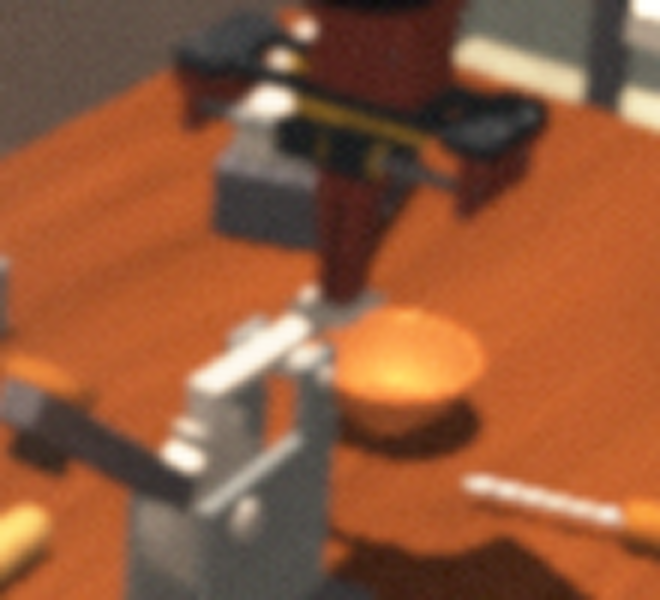

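The fingertip is now on the tab at zoom (345,300), and the force reads 2.7 N. Pressing down.

```bash
python3 -m handwheel '0 0 0.2 0 0 0 1; 0 0 0.4 0 0 0 1; 0 0 0.6 0 0 0 1;0 0 0.8 0 0 0 1;0 0 1.0 0 0 0 1;0 0 1.2 0 0 0 1;0 0 1.4 0 0 0 1;0 0 1.4 0 0 0 1' 
python3 -m handwheel '0 0 0.2 0 0 0 1; 0 0 0.4 0 0 0 1; 0 0 0.4 0 0 0 1' 
```

```text
t: 4.03
eef_pos: [540.8, -243.2, 133.9]
tool_rot: [0.001, 0.691, 0.723, -0.001]
ft_force: [-7.8, -4.3, 19.9]
opening: 0.009
t: 4.28
eef_pos: [541.1, -243.6, 133.4]
tool_rot: [0.001, 0.691, 0.723, -0.001]
ft_force: [-11.0, 2.3, 31.3]
opening: 0.008
```

```bash
python3 -m handwheel '0 0 -1.5 0 0 0 1; 0 0 -4 0 0 0 1; 0 0 -7 0 0 0 1;0 0 -7 0 0 0 1' 
python3 - <<'E'
from h import *
from cell import bot,snapshot
im,d=snapshot("side")
cv2.imwrite("pics/s6.png",cv2.resize(im[100:200,240:350,::-1],None,fx=6,fy=6,interpolation=cv2.INTER_CUBIC))
E
```

```text
t: 4.62
eef_pos: [543.9, -244.5, 208.8]
tool_rot: [0.005, 0.691, 0.723, 0.001]
ft_force: [1.3, -0.2, 0.5]
opening: 0.005
```

View pics/s6.png

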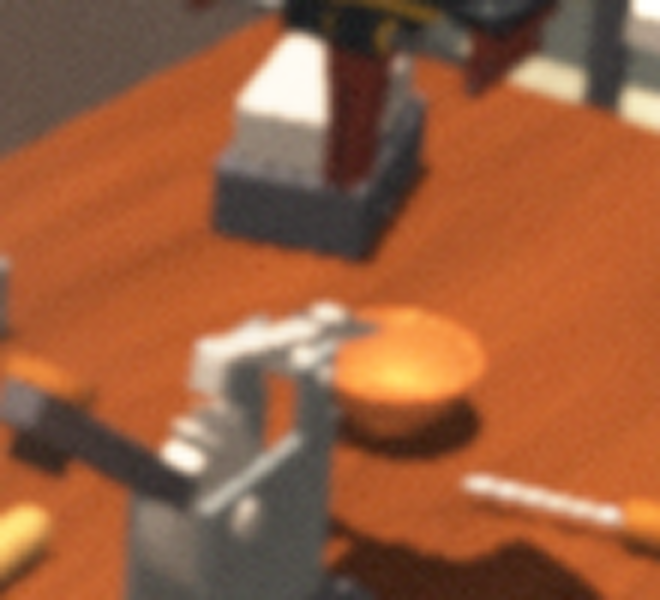

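The pawl has rotated: the tab is down at zoom (345,325), and the nose is lifted off the teeth at (215,360). I'll measure its angle from depth and plan the arm push.

```bash
python3 - <<'E'
from h import *
from cell import bot,snapshot
np.set_printoptions(suppress=True,precision=1)
d=np.mean([snapshot("side")[1] for _ in range(4)],0)
c=cloud("side",d,(265,140,312,175));lx=np.array([np.cos(PHI),np.sin(PHI),0]);ly=np.array([-lx[1],lx[0],0])
tb=np.array([540,-240,0]);L=np.stack([(c-tb)@lx-185,(c-tb)@ly,c[...,2]],-1)
q=L[(L[...,0]>-215)&(L[...,0]<-160)&(abs(L[...,1])<14)&(L[...,2]>125)&(L[...,2]<175)]
print(len(q),np.polyfit(q[:,0],q[:,2],1),q[:,2].min(),q[:,2].max())
q=L[(L[...,0]>-140)&(L[...,0]<-70)&(abs(L[...,1])<8)&(L[...,2]>140)]
print(len(q),q[q[:,0].argsort()][::8])
s=bot.sense()
# palm approach
H=np.array([540,-240,100])+125*lx
for th in(.71,):
  n=-lx*np.sin(th)+np.array([0,0,np.cos(th)]);a=lx*np.cos(th)+np.array([0,0,np.sin(th)])
  palm=H+185*a+19*n;print("H",H,"palm",palm)
E
```

```text
41 [  0.3 201.5] 137.97077931895876 155.59591543000113
89 [[-139.5    5.6  159.3]
 [-127.8    5.9  157.9]
 [-126.     0.4  153.4]
 [-124.1    2.   148. ]
 [-119.2   -3.5  168.7]
 [-110.8    1.6  170.8]
 [-100.8   -2.6  173.8]
 [ -91.5    6.7  171.3]
 [ -85.7   -7.1  179. ]
 [ -81.    -2.   146.3]
 [ -77.     5.3  177.4]
 [ -70.5   -4.5  183.5]]
H [ 533.9 -115.2  100. ] palm [527.6  12.6 235. ]
```

The pawl slope is about 0.30, so it's fully free. Now to move to the palm.

```bash
cat >> h.py <<'E'
LX=np.array([np.cos(PHI),np.sin(PHI),0]);H=np.array([533.5,-114,100.])
def pose(th,gap=0,along=183):   # tip on palm at arm angle th, tool square to arm
    n=-LX*np.sin(th)+np.array([0,0,np.cos(th)]);a=LX*np.cos(th)+np.array([0,0,np.sin(th)])
    return H+along*a+(19+gap)*n
def dl(s,th,gap=0,tilt=None):
    tilt=th if tilt is None else tilt
    return delta(s,pose(th,gap)+24*RT(tilt)[:,2],tilt)  # real shut tip 16 behind TCP
E
python3 - <<'E'
from h import *
from cell import bot
s=bot.sense();print(s["joints"].round(2));print(dl(s,.71,70)); print(dl(s,.71,30))
E
```

```text
[-0.44  0.38  1.71 -0.    1.05 -0.49]
[ 2.2012e+01 -1.2000e-01 -7.3060e+00  0.0000e+00  7.1200e-01 -4.0000e-03]
[ 2.4625e+01 -1.2600e-01 -4.2770e+00  0.0000e+00  7.1200e-01 -4.0000e-03]
```

```bash
python3 -m handwheel '0 0 -4 0 0 0 1; 0 0 -8 0 0 0 1; 4 0 -9 0 0.1 0 1; 8 0 -9 0 0.2 0 1; 12 -0.1 -9 0 0.32 0 1; 16 -0.1 -8.5 0 0.44 0 1; 20 -0.1 -8 0 0.56 0 1; 22 -0.1 -7.3 0 0.71 0 1; 22 -0.1 -7.3 0 0.71 0 1; 22 -0.1 -7.3 0 0.71 0 1; 22 -0.1 -7.3 0 0.71 0 1' 
python3 - <<'E'
from h import *
from cell import bot,snapshot
s=bot.sense();print(s["joints"].round(2));print(dl(s,.71,10))
for n in("side","top"):
    im,d=snapshot(n);b=(210,90,340,200) if n=="side" else (200,140,350,250)
    cv2.imwrite(f"pics/{n}7.png",cv2.resize(im[b[1]:b[3],b[0]:b[2],::-1],None,fx=5,fy=5,interpolation=cv2.INTER_CUBIC))
E
```

```text
t: 5.78
eef_pos: [529.3, -24.2, 273.8]
tool_rot: [-0.251, 0.649, 0.678, 0.238]
ft_force: [0.7, -0.0, -0.0]
opening: 0.004
[-0.43  0.38  1.72  0.62  1.44 -0.69]
[ 1.790e-01 -3.300e-02  6.017e+00  1.000e-03  4.000e-03 -5.000e-03]
```

View pics/side7.png

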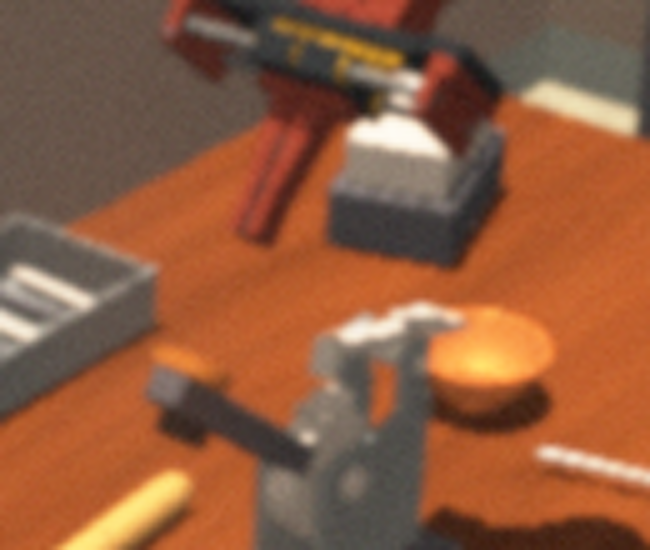

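View pics/top7.png

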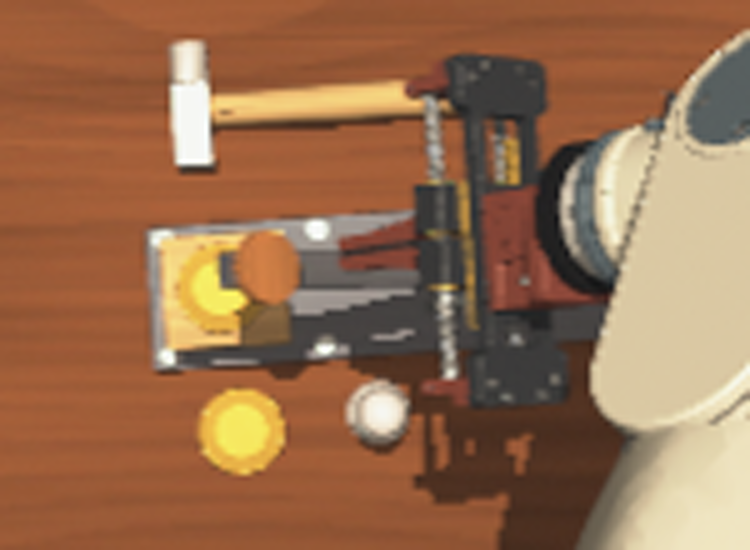

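```bash
python3 - <<'E'
from h import *
from cell import bot,snapshot
np.set_printoptions(suppress=True,precision=1)
im,d=snapshot("top");c=cloud("top",d,(262,178,290,200))
h=cv2.cvtColor(im[178:200,262:290],cv2.COLOR_RGB2HSV)
m=(c[...,2]>240)&(c[...,2]<400)&(h[...,1]>100)
for k in range(0,28,2):
    q=c[:,k:k+2][m[:,k:k+2]]
    if len(q): print(262+k,len(q),q.mean(0),q[:,0].min(),q[:,0].max())
s=bot.sense();T=RT(.712);print("pred tip",s["eef_pos"]-16*T[:,2],T[:,2])
m=(c[...,2]>0)&(h[...,1]>100)
E
```

```text
268 10 [528.  -28.9 296.7] 521.2947656682531 535.2925816559773
270 12 [529.  -34.2 302.8] 520.6970626177435 537.3242816123211
272 13 [528.5 -39.6 308.2] 520.2964319816961 536.3738272336699
274 14 [529.1 -44.7 314. ] 520.2642908585776 538.4347081461874
276 13 [529.1 -49.8 321.3] 519.3783468443249 538.1583699474373
278 17 [529.3 -55.  327.7] 518.5276769304752 540.131357095732
280 18 [530.5 -60.  333.1] 518.1562155115707 542.1389369199783
282 11 [529.4 -64.1 338.7] 517.4529826228936 541.427341160788
284 2 [532.9 -69.2 357.7] 532.6701175457512 533.1649566954691
286 4 [518.1 -72.5 380.6] 504.1922762297846 532.0433413553014
288 3 [513.5 -77.9 380.2] 504.0966185742869 532.0667198553776
pred tip [530.3 -34.2 287.5] [-0.   0.7 -0.8]
```

Fingertip and disc line up to about 2 mm. Approaching the disc.

```bash
python3 -m handwheel '0.1 -0.1 2.5 0 0 0 1; 0.2 -0.2 5 0 0 0 1; 0.2 -0.2 5.8 0 0 0 1; 0.2 -0.2 5.8 0 0 0 1; 0.2 -0.2 5.8 0 0 0 1' 
python3 - <<'E'
from h import *
from cell import bot,snapshot
s=bot.sense();print(s["joints"].round(2));print(dl(s,.71,0))
im,d=snapshot("side");b=(210,110,320,200)
cv2.imwrite(f"pics/s8.png",cv2.resize(im[b[1]:b[3],b[0]:b[2],::-1],None,fx=6,fy=6,interpolation=cv2.INTER_CUBIC))
E
```

```text
t: 6.35
eef_pos: [526.5, 15.1, 233.2]
tool_rot: [-0.249, 0.648, 0.679, 0.239]
ft_force: [0.3, 0.3, -0.4]
opening: 0.005
[-0.37  0.41  1.79  0.66  1.33 -0.71]
[-1.79e-01  6.10e-02  1.38e+00  3.00e-03  5.00e-03 -1.00e-03]
```

View pics/s8.png

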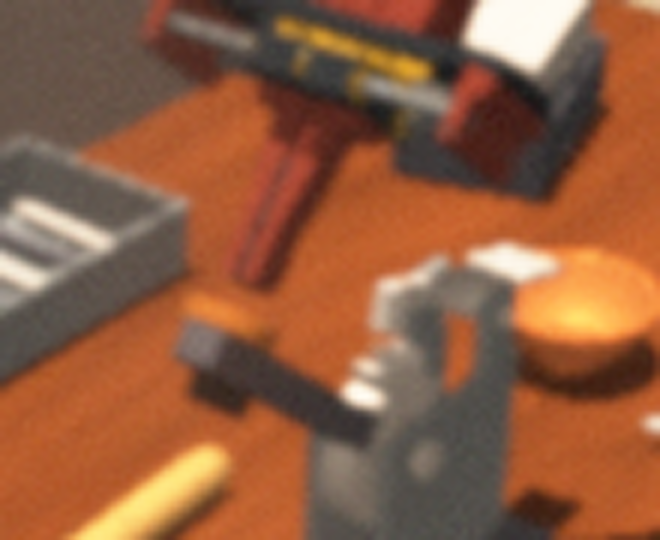

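The tip at (250,280) is just off the disc at (222,315). I'll shift slightly outward along the arm and make contact.

```bash
python3 -m handwheel '0.3 0 0.5 0 0 0 1; 0.4 0 1.0 0 0 0 1; 0.4 0 1.3 0 0 0 1; 0.4 0 1.5 0 0 0 1' 
python3 - <<'E'
from h import *
from cell import bot
s=bot.sense()
for th in(.65,.55,.45,.35,.25,.15,.05,0):print(th,dl(s,th,0,None))
E
```

```text
t: 6.73
eef_pos: [526.6, 27.5, 225.0]
tool_rot: [-0.248, 0.648, 0.679, 0.239]
ft_force: [-0.8, -2.6, 4.8]
opening: 0.003
0.65 [-6.040e-01 -1.300e-02  1.047e+00  5.000e-03 -5.500e-02 -1.000e-03]
0.55 [-7.660e-01 -2.100e-02  2.869e+00  5.000e-03 -1.550e-01 -1.000e-03]
0.45 [-1.108e+00 -3.000e-02  4.666e+00  5.000e-03 -2.550e-01 -2.000e-03]
0.35 [-1.628e+00 -3.800e-02  6.420e+00  5.000e-03 -3.550e-01 -2.000e-03]
0.25 [-2.320e+00 -4.500e-02  8.114e+00  5.000e-03 -4.550e-01 -2.000e-03]
0.15 [-3.178e+00 -5.200e-02  9.729e+00  4.000e-03 -5.550e-01 -2.000e-03]
0.05 [-4.1940e+00 -5.9000e-02  1.1251e+01  4.0000e-03 -6.5500e-01 -2.0000e-03]
0 [-4.7570e+00 -6.1000e-02  1.1972e+01  4.0000e-03 -7.0500e-01 -3.0000e-03]
```

Contact. Pushing along the arc to about 0.35 first.

```bash
python3 -m handwheel '-0.05 0 0.6 0 -0.03 0 1; -0.1 0 1.1 0 -0.06 0 1; -0.15 0 2.0 0 -0.11 0 1; -0.25 0 2.9 0 -0.16 0 1; -0.4 0 3.8 0 -0.21 0 1; -0.6 0 4.7 0 -0.26 0 1; -0.8 0 5.6 0 -0.31 0 1; -1.1 0 6.4 0 -0.36 0 1; -1.1 0 6.4 0 -0.36 0 1' 
python3 - <<'E'
from h import *
from cell import bot,snapshot
s=bot.sense();print(s["joints"].round(2))
for th in(.35,.25,.2,.15,.1,.05,0,-.03):print(th,dl(s,th,0,None))
im,d=snapshot("side");b=(210,110,320,210)
cv2.imwrite(f"pics/s9.png",cv2.resize(im[b[1]:b[3],b[0]:b[2],::-1],None,fx=6,fy=6,interpolation=cv2.INTER_CUBIC))
E
```

```text
t: 7.48
eef_pos: [524.8, 61.8, 168.8]
tool_rot: [-0.123, 0.68, 0.713, 0.119]
ft_force: [0.4, 0.6, -0.4]
opening: 0.006
[-0.11  0.37  1.88  0.41  0.99 -0.4 ]
0.35 [-0.594  0.005  0.133  0.003  0.007 -0.001]
0.25 [-6.420e-01 -1.000e-03  1.962e+00  3.000e-03 -9.300e-02 -1.000e-03]
0.2 [-7.350e-01 -3.000e-03  2.872e+00  3.000e-03 -1.430e-01 -1.000e-03]
0.15 [-8.730e-01 -6.000e-03  3.776e+00  3.000e-03 -1.930e-01 -1.000e-03]
0.1 [-1.056e+00 -9.000e-03  4.673e+00  3.000e-03 -2.430e-01 -1.000e-03]
0.05 [-1.284e+00 -1.200e-02  5.559e+00  3.000e-03 -2.930e-01 -1.000e-03]
0 [-1.556e+00 -1.500e-02  6.433e+00  3.000e-03 -3.430e-01 -1.000e-03]
-0.03 [-1.74e+00 -1.60e-02  6.95e+00  3.00e-03 -3.73e-01 -1.00e-03]
```

View pics/s9.png

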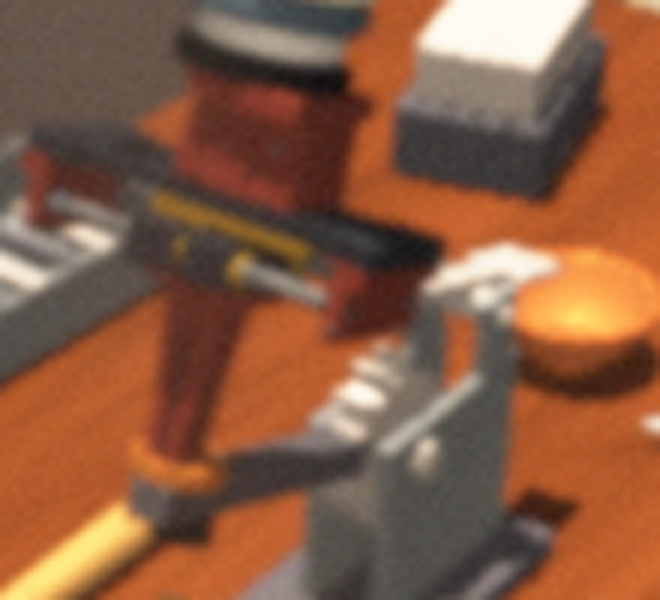

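The arm is passing below the teeth and the tip is centred on the disc at (180,460). Pushing on to about 0.05, then slower.

```bash
python3 -m handwheel '0 0 0.6 0 -0.02 0 1; 0 0 1.3 0 -0.06 0 1; -0.1 0 2.0 0 -0.1 0 1; -0.2 0 2.8 0 -0.14 0 1; -0.3 0 3.5 0 -0.18 0 1; -0.45 0 4.2 0 -0.22 0 1; -0.6 0 4.8 0 -0.25 0 1; -0.75 0 5.4 0 -0.29 0 1; -0.75 0 5.4 0 -0.29 0 1' 
python3 - <<'E'
from h import *
from cell import bot,snapshot
s=bot.sense();print(s["joints"].round(2))
for th in(.05,0,-.03):print(th,dl(s,th,0,None))
im,d=snapshot("side");b=(200,120,310,240)
cv2.imwrite(f"pics/s10.png",cv2.resize(im[b[1]:b[3],b[0]:b[2],::-1],None,fx=5,fy=5,interpolation=cv2.INTER_CUBIC))
E
```

```text
t: 8.28
eef_pos: [524.4, 73.5, 115.1]
tool_rot: [-0.019, 0.69, 0.724, 0.02]
ft_force: [-0.1, -0.4, 0.4]
opening: 0.007
[ 0.08  0.42  1.91  0.07  0.81 -0.02]
0.05 [-0.527 -0.011  0.268  0.002 -0.004 -0.001]
0 [-5.390e-01 -1.300e-02  1.183e+00  2.000e-03 -5.400e-02 -1.000e-03]
-0.03 [-5.690e-01 -1.500e-02  1.731e+00  2.000e-03 -8.400e-02 -1.000e-03]
```

View pics/s10.png

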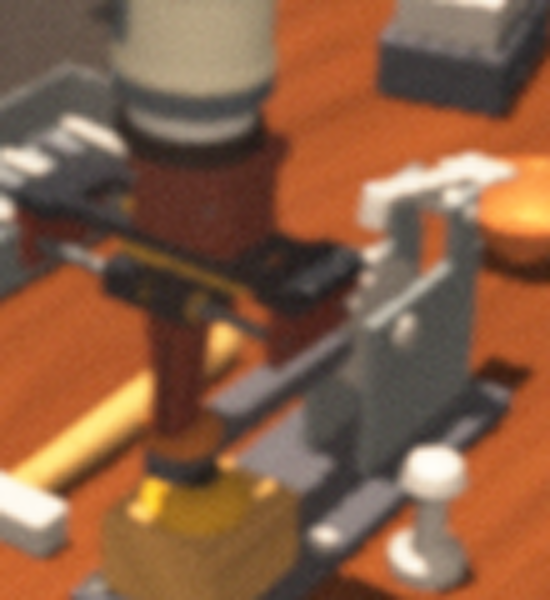

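The arm is nearly level, with the foot just above the blank at (190,480). Now I'll press home in small steps.

```bash
python3 -m handwheel '0 0 0.3 0 -0.01 0 1; 0 0 0.6 0 -0.03 0 1; 0 0 0.8 0 -0.04 0 1; 0 0 1.0 0 -0.05 0 1; 0 0 1.1 0 -0.05 0 1;0 0 1.1 0 -0.05 0 1' 
python3 -m handwheel '0 0 0.1 0 0 0 1; 0 0 0.2 0 0 0 1; 0 0 0.3 0 0 0 1; 0 0 0.3 0 0 0 1'
```

```text
t: 8.83
eef_pos: [524.5, 73.7, 104.6]
tool_rot: [-0.001, 0.69, 0.724, 0.003]
ft_force: [-1.0, -0.5, 4.9]
opening: 0.009
t: 9.17
eef_pos: [524.6, 73.7, 104.3]
tool_rot: [-0.002, 0.69, 0.724, 0.003]
ft_force: [-10.6, 0.6, 33.8]
opening: 0.006
```

It has reached a hard stop, with 34 N at constant height. I'll back straight off and check.

```bash
python3 -m handwheel '0 0 -0.3 0 0 0 1; 0 0 -1.5 0 0 0 1; 0 0 -4 0 0 0 1; 0 0 -8 0 0 0 1; 0 0 -12 0 0 0 1; -4 0 -15 0 0 0 1; -8 0 -18 0 0 0 1;-12 -4 -18 0 0 0 1;-16 -8 -18 0 0 0 1;-20 -10 -18 0 0 0 1;-24 -10 -18 0 0 0 1;-24 -10 -18 0 0 0 1;-24 -10 -18 0 0 0 1' 
python3 - <<'E'
from h import *
from cell import bot,snapshot
np.set_printoptions(suppress=True,precision=1)
for n in("side","top"):
    im,d=snapshot(n);b=(200,120,330,260) if n=="side" else (200,130,350,250)
    np.save(n+"11.npy",im);np.save(n+"11_d.npy",d)
    cv2.imwrite(f"pics/{n}11.png",cv2.resize(im[b[1]:b[3],b[0]:b[2],::-1],None,fx=4 if n=="side" else 5,fy=4 if n=="side" else 5,interpolation=cv2.INTER_CUBIC))
d=np.mean([snapshot("side")[1] for _ in range(4)],0);c=cloud("side",d,(220,130,312,230))
L=np.stack([(c-H)@LX,(c-H)@np.array([-LX[1],LX[0],0]),c[...,2]],-1)
q=L[(abs(L[...,1])<9)&(L[...,0]>60)&(L[...,0]<155)&(abs(L[...,2]-110)<20)];print("bar",len(q),np.polyfit(q[:,0],q[:,2],1),np.median(q[:,2]))
q=L[(abs(L[...,1])<15)&(abs(L[...,0]-185)<18)&(abs(L[...,2]-119)<12)];print("disc",len(q),np.median(q,0))
q=L[(L[...,0]>-155)&(L[...,0]<-102)&(abs(L[...,1])<14)&(L[...,2]>125)&(L[...,2]<175)];print("tab",len(q),np.polyfit(q[:,0],q[:,2],1))
print(bot.sense()["ft_force"])
E
```

```text
t: 10.25
eef_pos: [434.1, -177.2, 282.4]
tool_rot: [-0.001, 0.692, 0.722, 0.003]
ft_force: [0.9, -0.3, -0.2]
opening: 0.01
bar 169 [  0.  107.9] 109.9630018357584
disc 113 [188.9   1.7 119. ]
tab 42 [  0.3 182.5]
[-0.   1.7  0.9]
```

View pics/side11.png

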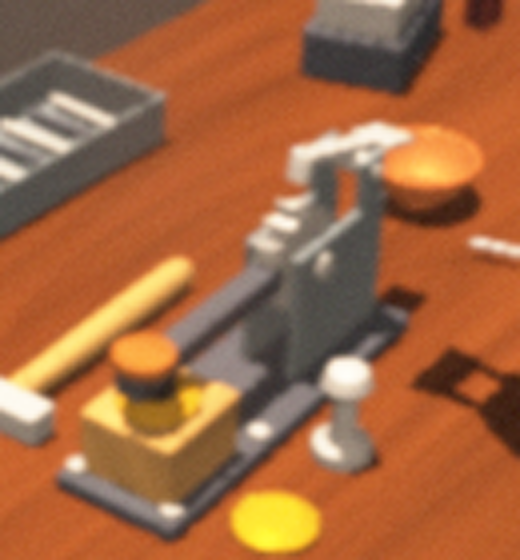

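View pics/top11.png

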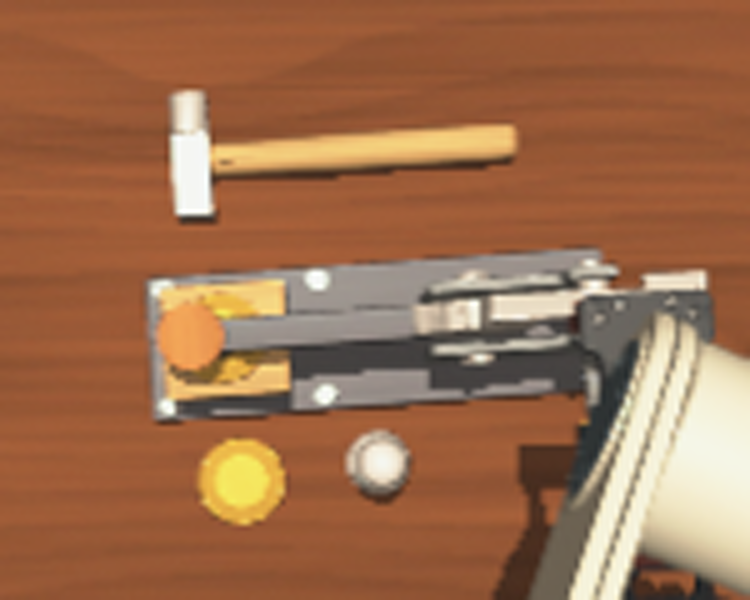

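The arm is level: the disc top is at z=119 and the foot is on the blank. The pawl slope is still 0.3, the bystanders look unmoved and the hand is clear.

```bash
python3 -c "
from cell import ticket
print(ticket.finish_job())"
```

```text
the job is handed in; nothing more can be done
None
```

The hold-down is released and clamped: I pressed the pawl's tab down to its stop, then pushed the arm down until the foot bore on the blank. I took the hand away and handed the job in at about 10.5 s of the 51 s allowed.

**Last checks**
- **Pawl:** its slope measured about 0.3 after pressing and again after the arm was down, so it stayed free. The press ended at 31 N.
- **Arm:** the palm disc's top was at 119 mm, which is the level position, and the bar's slope was about 0. The last push stopped hard at 34 N.
- **Blank and bystanders:** by eye, the blank still lies under the foot and the spare blank, stake and hammer look unmoved. I did not measure the blank's position, and the bowl, bottle, screwdriver and tin were not checked closely.
- **Hand:** the force reading was near zero after I backed away.

**Disagreement:** with the hand shut, the fingertip was about 16 mm behind the TCP, not 8 mm ahead of it as stated. I found this from the camera depth and the first touch on the tab, and corrected for it in the arm push.

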